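# Load the leaning case rack and close its bail

## Task

Swing the rack's retaining bail open, then stack the three grey steel cases flat on its sloping bed, lids up, the largest at the bottom, the medium one on it and the smallest on top, each lengthwise up the slope, in the middle and pushed right back so that its end rests against the backstop. Set them down without banging the rack, then swing the bail fully home in front of the stack. Leave the other things on the bench as they are.

Things in the scene. Friction and masses are not known exactly. Their poses are not given: they have to be found in the camera images.
- large_mid (a point): closed grey sheet-steel large case, a plain box 160 mm long x 62 mm wide x 50 mm high, with a black seam and small flush latches. Point at its very centre (half-way up); x along its length, y across its width, z up through the lid. It lies flat on the bench, lid up; either end may go to the backstop. Mass 0.45 to 0.7 kg.
- medium_mid (a point): closed grey sheet-steel medium case, a plain box 135 mm long x 58 mm wide x 44 mm high, with a black seam and small flush latches. Point at its very centre (half-way up); x along its length, y across its width, z up through the lid. It lies flat on the bench, lid up; either end may go to the backstop. Mass 0.3 to 0.55 kg.
- small_mid (a point): closed grey sheet-steel small case, a plain box 110 mm long x 54 mm wide x 40 mm high, with a black seam and small flush latches. Point at its very centre (half-way up); x along its length, y across its width, z up through the lid. It lies flat on the bench, lid up; either end may go to the backstop. Mass 0.2 to 0.4 kg.
- rack_bed: Flat rubber-faced bed sloping down 20 degrees to a flat backstop square to it. Origin: middle of their inside corner, 34 mm above the bench. x points down the slope, backstop face at x = 0; y across; z square to the bed, surface at z = 0. Bed: x -185 (high open front) to 0, y -71 to 71 mm, no side walls. Backstop 123 mm tall. A case stays where it is put, it does not slide down by itself
- bail (a joint): retaining bail: U of 8 mm rod, 105 mm arms pivoted beside the bed's front at x -176, z -4 mm of rack_bed, axis along y. 0 rad = home: arms square to the bed. Grows as the bar swings to -x of rack_bed, stop at 0.95 = open. Light, a little friction: 1 N at the bar moves it; left below 0.6 it stays or falls home, above 0.75 it falls open. Starts within 0.2 of home. Fingertips can push it, moving with its arc
- bail_bar (a point): middle of the bail's crossbar: a steel bar 11 mm thick over the middle 120 mm, 164 mm long in all, parallel to y of rack_bed; nothing is attached to it
- rack: the whole leaning case rack: dark steel stand fixed to the bench, 220 mm long, 150 mm wide, about 155 mm high at the backstop and 105 mm at the front; origin on the bench under its middle; x level towards the backstop, z up. A small carrying handle stands 36 mm out behind the backstop near its top
- jar: bystander: low glass jar with steel lid, 58 mm wide, 65 mm high; origin under its centre
- wrench: bystander: steel wrench, 180 mm, lying flat
- offcut: bystander: wooden offcut 60 x 90 x 28 mm; origin under its centre
- spray: bystander: white spray can, 60 mm wide, 160 mm high, standing; origin under its centre
- cleaner: bystander: green bottle, 62 mm wide, 170 mm high, standing; origin under its centre
- hammer: bystander: hammer, 260 mm, lying flat
- driver: bystander: screwdriver, 200 mm, lying flat
Not all that is in view belongs to the job. Leave any blue look-alike of the part that bears small_mid alone.

How it is judged (in metres and radians):
On the way, in this order (a step that is already met when the one before it is completed fails the run):
1. the bail is swung open (value of joint bail above 0.7 rad), for 0.2 s.
2. the large case lies on the bed, back against the backstop (x of large_mid in the frame of rack_bed between -0.086 and -0.076 m and z of large_mid in the frame of rack_bed between 0.021 and 0.029 m and y of large_mid in the frame of rack_bed between -0.022 and 0.022 m and angle between the x axis of large_mid and the x axis of rack_bed, either way round below 0.09 rad and angle between the z axis of large_mid and the z axis of rack_bed, either way round below 0.06 rad and angle between large_mid's own z axis and vertical below 0.6 rad), for 0.2 s.
3. the medium case lies on the large one, back against the backstop (all of step 2 and x of medium_mid in the frame of rack_bed between -0.0735 and -0.0635 m and z of medium_mid in the frame of rack_bed between 0.068 and 0.076 m and y of medium_mid in the frame of rack_bed between -0.022 and 0.022 m and angle between the x axis of medium_mid and the x axis of rack_bed, either way round below 0.09 rad and angle between the z axis of medium_mid and the z axis of rack_bed, either way round below 0.06 rad and angle between medium_mid's own z axis and vertical below 0.6 rad), for 0.2 s.
4. the small case lies on the medium one, back against the backstop (all of step 3 and x of small_mid in the frame of rack_bed between -0.061 and -0.051 m and z of small_mid in the frame of rack_bed between 0.11 and 0.118 m and y of small_mid in the frame of rack_bed between -0.022 and 0.022 m and angle between the x axis of small_mid and the x axis of rack_bed, either way round below 0.09 rad and angle between the z axis of small_mid and the z axis of rack_bed, either way round below 0.06 rad and angle between small_mid's own z axis and vertical below 0.6 rad), for 0.2 s.
5. the bail is swung home (value of joint bail below 0.12 rad), for 0.2 s.
At the end, for the whole second after the job is handed in: Large, medium, small case lie stacked flat, lids up, on the bed (0.06 rad, heights within 4 mm), at rest, each lengthwise up the slope (0.09 rad), within 22 mm of the middle line, its end at most 6 mm from the backstop; the bail is home (below 0.12 rad) (all of step 4 and value of joint bail below 0.12 rad and linear speed of each of large, medium, small below 0.02 m/s); the robot touches nothing.
It fails at once if a bystander is pushed more than 30 mm (distance of any of jar, wrench, offcut, spray, cleaner, hammer, driver from where it was at the start of the episode above 0.03 m).
It fails at once if a standing bystander is knocked over (angle between any of jar, spray, cleaner's own z axis and vertical above 0.5 rad).
It fails at once if the rack is banged (more than 80 N on bed or backstop) (contact force between rack_bed and anything else above 80 N).
It also fails if it takes over 72 s, if anything falls off the work surface, if the arm or the gripper's body presses on something with over 40 N, if the wrist force passes 120 N, or if a joint passes its speed limit or range.

## Robot

A 6-joint arm with a two-finger parallel gripper is mounted at the origin on the work surface. World frame = base frame: x ahead of the robot, y to its left, z up, the work surface at z = 0. Lengths are in mm, angles in rad, forces in N, time in s.
With the tool pointing down it reaches from about 350 to 875 mm from the base axis. Payload 4.2 kg.
Tool frame: the origin (TCP) lies midway between the tips of the shut fingers; the grasp point (between the pads) lies 19 mm behind it (arm.tcp_to_grasp is the distance from the TCP to the grasp point, in mm); z points along the fingers, y is the line along which they close (so a half turn about z gives the same grasp; the last joint's range is limited). The gripper opens to 85 mm and grips with 20 to 120 N. Pads are 22 mm wide; open, the fingers measure 114 mm over their backs; the gripper's body (76 mm by 85 mm) begins 54 mm behind the grasp point. The pads swing forward as they close: fully open they stand 13 mm farther back than shut.
Start: joints at [-0.87, 0.385, 0.008, 0, -1.194, -0.259], TCP at [267.241, -564.961, 231.312] pointing down, gripper open.
Joint ranges: [-3.14, 3.14], [-1.21, 2.06], [-1.07, 1.41], [-3.16, 2.05], [-2.99, -0.16], [-3.1, 3.1]. Speed limits (rad/s): [2.79, 2.79, 3.14, 3.14, 3.14, 3.14].

## Interface

Orientations are given as a unit quaternion [x, y, z, w].
In Python, from bench import arm, imaging, job, models gives the robot as it stands.
- The arm moves only by the tool arm_command, never from a script. Its argument "rows" is a list of rows, each an object with "grip": the opening, from 0 (shut) to 1 (fully open); "linear": the shift along the tool's x, y, z in mm, a list of three; "rot": the turn, a rotation vector about the tool's x, y, z in rad, a list of three. In form: [{"grip": grip, "linear": [tx, ty, tz], "rot": [rx, ry, rz]}, ...]. A call has 1 to 10 rows; each row is the pose to reach, as a shift and turn from the pose commanded when the call began, along the tool's axes at that moment; what a row does not reach only later rows make up. A row lasts 1/8 s, in which the tool goes at most 62.5 mm and 10.7 degrees, less where a joint would pass 70% of its speed; a pose out of reach is approached as far as the arm can. A call with a gripper value outside its range is refused whole. The fingers move at their own pace and stop on an object; the grip force is fixed at half the most. Time passes only in rows, so rows that repeat a pose let the fingers close. It gives the time, the measured TCP pose, the force, the opening and the grip force at its end, in the units of the state.
- arm.read_state(): the state, without advancing time (a new reading comes with each control period).
- imaging.get_image(name): name is "scene" or "side" or "wrist"; returns a dict with "frame" (480x640x3 uint8, red, green, blue), "fx", "fy", "cx", "cy" (pixels), "extrinsics" (4x4, takes a point from world to camera coordinates); the wrist camera has in their place "T_tool_cam" (4x4, takes a point from camera to tool coordinates, whose origin is the TCP and whose axes are the flange's). Camera axes: x right, y down, z forward; pixel columns grow to the right and rows downward; lengths in mm; the calibration is good to about 2 mm. A picture is of the moment at which its call begins: read the wrist's pose just before it. There is no depth.
- job.job_done(): hands the job in; it is judged then, once.
Trained networks look in a picture, given as the dict that the camera call returned (one of the last four; its "shot" number tells which), for a name from the list of things; names that differ only in an ending like _2 or _b are one class to them, and where a whole thing is asked for, a point or a joint stands for the part that bears it (a point fixed in the world has none). Each returns a list of dicts, best first, with "score" (0 to 1); they miss things now and then, are a little off and sometimes report something else, mostly with a low value. They report only what shows in the picture. A call takes as long as a camera call. They do not tell look-alikes from the thing itself.
- models.spot_in(picture, query): "rect" ([left, top, right, bottom] in pixels, round what is visible of it).
- models.tip_of(picture, query): "pixel" ([column, row] in pixels: a listed point, or the origin of a listed thing).
The state is a dict: "clock": time; "joints": joint angles; "joint_vel": joint speeds; "joint_efforts": joint torques, N m; "position": TCP position; "ee_rot": TCP orientation; "contact_force": force on the tool from outside, world axes, zero at the start; "wrist_torque": the same for the moment, N m; "gripper_width": finger opening in mm; "grasp_force": force on a finger pad.
Only numpy, scipy, OpenCV 4.12 (cv2) and the standard library are available. Lean on these libraries where they do the work, as an engineer would, in place of code of your own. Each camera call takes 0.05 s, during which the arm holds its last target. There are 200 camera calls.

## Working session

There is one attempt and no reset: what is moved stays moved. The work goes in short steps, Python scripts to look and compute and a tool call to move; the robot and the scene stay as the last step left them, time stands still between calls to the robot, and variables do not carry over. Pictures are saved under pics/ and viewed, at most 10 in all, crops included, and the job is handed in when it is done.

Besides the shell and the picture viewer there is one more tool, called after "Call:" as name([rows], argument=value, ...), one row to a line, values as JSON. arm_command: Moves the arm, as the interface text tells. Its arguments: {"type":"object","properties":{"rows":{"type":"array"}},"required":["rows"]}

```bash
ls; mkdir -p pics; cat > h.py <<'E'
import numpy as np, cv2
from scipy.spatial.transform import Rotation as R
from bench import arm, imaging, job, models
def save(p,n): cv2.imwrite(f'pics/{n}.png',p['frame'][:,:,::-1])
def ray(p,px):
    E=np.array(p['extrinsics']); r=E[:3,:3].T
    d=r@np.array([(px[0]-p['cx'])/p['fx'],(px[1]-p['cy'])/p['fy'],1]); return -r@E[:3,3],d/np.linalg.norm(d)
def onz(p,px,z):
    o,d=ray(p,px); return o+d*(z-o[2])/d[2]
def proj(p,P):
    E=np.array(p['extrinsics']); c=np.atleast_2d(P)@E[:3,:3].T+E[:3,3]
    return np.c_[c[:,0]/c[:,2]*p['fx']+p['cx'],c[:,1]/c[:,2]*p['fy']+p['cy']]
def tri(a,pa,b,pb):
    A=np.zeros((3,3));v=np.zeros(3);rs=[ray(a,pa),ray(b,pb)]
    for o,d in rs:
        M=np.eye(3)-np.outer(d,d);A+=M;v+=M@o
    x=np.linalg.solve(A,v); return x,[np.linalg.norm(np.cross(x-o,d)) for o,d in rs]
def wrist():
    s=arm.read_state(); p=imaging.get_image('wrist'); T=np.eye(4);T[:3,:3]=R.from_quat(s['ee_rot']).as_matrix();T[:3,3]=s['position']
    p['extrinsics']=np.linalg.inv(T@np.array(p['T_tool_cam'])); return p
E
python3 - <<'E'
from h import *
a=imaging.get_image('scene');b=imaging.get_image('side');w=wrist()
for n,p in(('scene',a),('side',b),('wrist',w)):
    save(p,n+'0')
    E=np.array(p['extrinsics']);print(n,p['shot'],'cam at',np.round(-E[:3,:3].T@E[:3,3]),p['fx'])
    for q in['large_mid','medium_mid','small_mid','rack_bed','bail_bar','rack','jar','wrench','offcut','spray','cleaner','hammer','driver']:
        print(q,[(np.round(d['pixel']).tolist(),round(d['score'],2)) for d in models.tip_of(p,q)[:3]])
print(arm.read_state())
E
```

```text
pics
scene 1 cam at [1215.  394.  712.] 496.80820910339145
large_mid [([181.0, 258.0], 0.94)]
medium_mid [([242.0, 312.0], 0.66)]
small_mid [([285.0, 208.0], 0.92), ([296.0, 274.0], 0.67), ([500.0, 259.0], 0.61)]
rack_bed [([494.0, 357.0], 0.95)]
bail_bar [([431.0, 296.0], 0.68), ([241.0, 310.0], 0.63), ([170.0, 315.0], 0.41)]
rack [([444.0, 372.0], 0.85), ([357.0, 295.0], 0.66)]
jar [([171.0, 315.0], 0.66)]
wrench [([244.0, 236.0], 0.93), ([172.0, 313.0], 0.66), ([296.0, 272.0], 0.46)]
offcut [([312.0, 374.0], 0.6)]
spray [([331.0, 428.0], 0.85)]
cleaner [([266.0, 409.0], 0.88)]
hammer [([486.0, 300.0], 0.59)]
driver [([356.0, 295.0], 0.83)]
side 2 cam at [ 244.  714. 1037.] 481.2667784324575
large_mid [([282.0, 188.0], 0.64), ([337.0, 171.0], 0.63)]
medium_mid [([286.0, 220.0], 0.77), ([243.0, 357.0], 0.62)]
small_mid [([432.0, 215.0], 0.9), ([407.0, 414.0], 0.85), ([336.0, 242.0], 0.79)]
rack_bed [([252.0, 381.0], 0.73), ([337.0, 396.0], 0.56)]
bail_bar [([225.0, 295.0], 0.65)]
rack [([206.0, 258.0], 0.67), ([244.0, 356.0], 0.6)]
jar [([284.0, 187.0], 0.63)]
wrench [([382.0, 203.0
[... 455 characters left out ...]
': array([-8.70400096e-01,  3.84711739e-01,  7.90479214e-03,  3.56896668e-05,
       -1.19401381e+00, -2.58604288e-01]), 'joint_vel': array([-0.00018991, -0.0011141 ,  0.00213234, -0.00019185,  0.00047769,
       -0.00117743]), 'joint_efforts': array([-2.82016090e-04, -3.92079806e+01,  1.88615853e+01,  4.19055015e+00,
       -3.72635241e-04, -8.48714592e-06]), 'position': array([ 267.23445358, -564.96841584,  231.31216658]), 'ee_rot': array([-2.19110318e-01,  9.75700091e-01,  3.18324957e-06, -2.03573294e-05]), 'contact_force': array([ 0.02294816, -0.48098938,  0.72112863]), 'wrist_torque': array([-0.01402404, -0.01530109, -0.02261884]), 'grasp_force': 0.0, 'gripper_width': 85.39958178891683}
```

View images.

View pics/scene0.png

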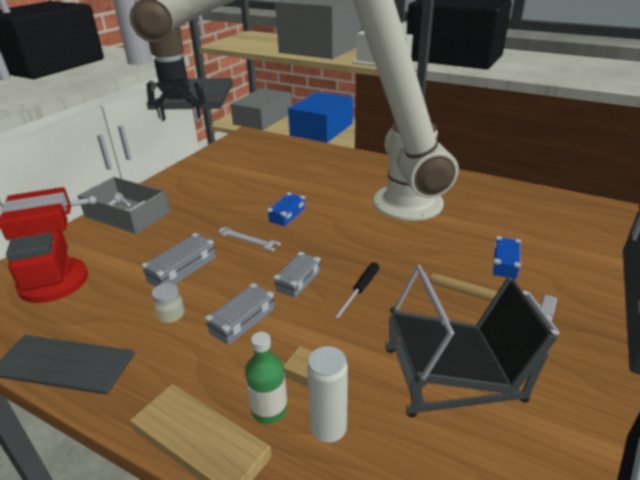

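View pics/side0.png

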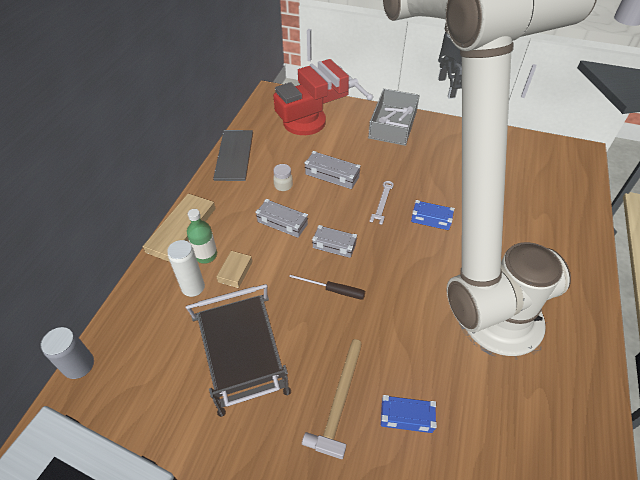

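```bash
python3 - <<'E'
from h import *
from scipy.optimize import minimize
a=imaging.get_image('scene');b=imaging.get_image('side')
np.save('cams.npy',np.array([{k:p[k] for k in('fx','fy','cx','cy','extrinsics','frame')} for p in(a,b)],dtype=object))
A=cv2.resize(a['frame'][250:420,375:565],None,fx=3,fy=3,interpolation=cv2.INTER_CUBIC)[:,:,::-1]
B=cv2.resize(b['frame'][275:425,175:305],None,fx=3,fy=3,interpolation=cv2.INTER_CUBIC)[:,:,::-1]
cv2.imwrite('pics/crA.png',A);cv2.imwrite('pics/crB.png',B)
ms=[]
for p in(a,b):
    hsv=cv2.cvtColor(p['frame'],cv2.COLOR_RGB2HSV); ms.append(((hsv[:,:,1]<75)).astype(np.uint8))
L={'large':(160,62,50,(181,258),(333,170)),'medium':(135,58,44,(242,312),(283,218)),'small':(110,54,40,(297,274),(334,241))}
for n,(l,w,h,pa,pb) in L.items():
    c,e=tri(a,pa,b,pb);print(n,c.round(),np.round(e,1))
    mm=[]
    for p,m,px in((a,ms[0],pa),(b,ms[1],pb)):
        k=cv2.morphologyEx(m,cv2.MORPH_CLOSE,np.ones((5,5)))
        nl,lab=cv2.connectedComponents(k); i=lab[px[1],px[0]]; M=(lab==i)&(i>0); print(' area',M.sum()); mm.append(M)
    box=np.array([[x,y,z] for x in(-l/2,l/2) for y in(-w/2,w/2) for z in(0,h)])
    def cost(v):
        r=R.from_euler('z',v[2]/50).as_matrix(); P=box@r.T+[v[0],v[1],0]; s=0
        for p,M in zip((a,b),mm):
            H=cv2.convexHull(proj(p,P).astype(np.float32)); S=4
            im=np.zeros(M.shape,np.uint8);cv2.fillConvexPoly(im,np.round(H*16).astype(np.int32),1,shift=4)
            s+=1-((im>0)&M).sum()/((im>0)|M).sum()
        return s
    best=min((minimize(cost,[c[0],c[1],y0*50],method='Nelder-Mead',options=dict(initial_simplex=[[c[0],c[1],y0*50],[c[0]+12,c[1],y0*50],[c[0],c[1]+12,y0*50],[c[0],c[1],y0*50+15]])) for y0 in np.arange(-1.5,1.6,.3)),key=lambda q:q.fun)
    print(n,best.x[:2].round(1),'yaw',round(best.x[2]/50,3),round(best.fun,3))
E
```

```text
large [ 540. -365.   25.] [2. 2.]
 area 3204
 area 1322
large [ 545.9 -361.7] yaw -0.094 0.382
medium [ 620. -132.   17.] [0.6 0.6]
 area 3666
 area 1209
medium [ 623.5 -129.5] yaw -0.187 0.467
small [458. -96.  17.] [0.1 0.1]
 area 3666
 area 984
small [458.1 -95.2] yaw -0.042 0.729
```

View pics/crA.png

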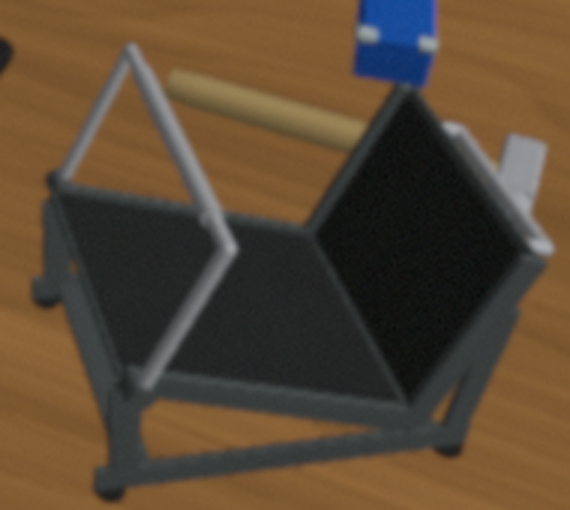

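View pics/crB.png

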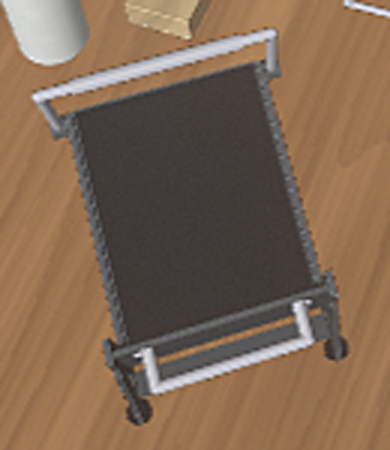

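```bash
cat > fit.py <<'E'
from h import *
from scipy.optimize import least_squares, minimize
a,b=np.load('cams.npy',allow_pickle=True)
if __name__=='__main__':
    fa=lambda x,y:(375+(x+.5)/3-.5,250+(y+.5)/3-.5); fb=lambda x,y:(175+(x+.5)/3-.5,275+(y+.5)/3-.5)
    bar='bar'
    obs=[(a,fa(55,185),(-185,71,0)),(a,fa(128,388),(-185,-71,0)),(a,fa(310,232),(0,71,0)),(a,fa(408,402),(0,-71,0)),(a,fa(405,88),(0,71,123)),(a,fa(530,250),(0,-71,123)),
     (a,fa(130,47),(bar,82,0)),(a,fa(232,245),(bar,-82,0)),(b,fb(37,98),(bar,-82,0)),(b,fb(275,35),(bar,82,0)),(b,fb(72,115),(-185,-71,0)),(b,fb(258,68),(-185,71,0)),(b,fb(112,350),(0,-71,123)),(b,fb(328,283),(0,71,123))]
    def T(v):
        r=R.from_euler('z',v[2]).as_matrix()@R.from_euler('y',np.radians(20)).as_matrix(); return r,np.array([v[0],v[1],34])
    def res(v):
        r,t=T(v);o=[]
        for p,px,P in obs:
            if P[0]=='bar': P=(-176-105*np.sin(v[3]),P[1],-4+105*np.cos(v[3]))
            o+=list(proj(p,r@np.array(P)+t)[0]-px)
        return o
    c=tri(a,(494,357),b,(252,381));print('bed tri',c)
    s=least_squares(res,[c[0][0],c[0][1],1.6,0.1],loss='soft_l1');print(s.x.round(3));print(np.round(res(s.x),1).reshape(-1,2).tolist())
    r,t=T(s.x)
    L={'large':(160,62,50,540,-365,-.1),'medium':(135,58,44,620,-132,-.2),'small':(110,54,40,458,-96,-.1)}
    for n,(l,w,h,x,y,yw) in L.items():
        box=np.array([[i,j,k] for i in(-l/2,l/2) for j in(-w/2,w/2) for k in(0,h)])
        mm=[]
        for p in(a,b):
            win=np.zeros((480,640),np.uint8); P=box*[1.35,1.7,1]+[x,y,0]
            cv2.fillConvexPoly(win,cv2.convexHull(np.round(proj(p,P)).astype(np.int32)),1)
            f=p['frame'].astype(int); m=((f[:,:,0]-f[:,:,2])<38)&(win>0)
            m=cv2.morphologyEx(m.astype(np.uint8),cv2.MORPH_CLOSE,np.ones((3,3)));m=cv2.morphologyEx(m,cv2.MORPH_OPEN,np.ones((5,5)))
            mm.append(m>0)
        def cost(v):
            q=R.from_euler('z',v[2]/50).as_matrix(); P=box@q.T+[v[0],v[1],0]; s=0
            for p,M in zip((a,b),mm):
                H=cv2.convexHull(proj(p,P).astype(np.float32))
                im=np.zeros(M.shape,np.uint8);cv2.fillConvexPoly(im,np.round(H*16).astype(np.int32),1,shift=4)
                s+=1-((im>0)&M).sum()/((im>0)|M).sum()
            return s
        B=min((minimize(cost,[x,y,y0*50],method='Nelder-Mead',options=dict(initial_simplex=[[x,y,y0*50],[x+12,y,y0*50],[x,y+12,y0*50],[x,y,y0*50+15]])) for y0 in yw+np.arange(-.6,.7,.2)),key=lambda q:q.fun)
        print(n,B.x[:2].round(1),'yaw',round(B.x[2]/50,3),round(B.fun,3),[m.sum() for m in mm])
E
python3 fit.py
```

```text
bed tri (array([514.84751341, 352.38443725,  27.05321566]), [np.float64(5.600329014309432), np.float64(5.6003290143093)])
[ 5.14703e+02  3.56367e+02  2.20900e+00 -2.00000e-03]
[[0.2, -0.0], [-1.0, -8.1], [0.7, -1.0], [1.4, 0.1], [1.2, -2.4], [0.2, -1.6], [0.9, -0.3], [0.2, -0.7], [-0.1, -0.0], [-1.6, -0.6], [-1.3, -1.1], [-1.9, -2.7], [-0.4, -0.5], [-0.4, -1.0]]
large [ 546.  -361.9] yaw -0.085 0.207 [np.int64(2551), np.int64(1310)]
medium [ 624.7 -128.3] yaw -0.175 0.182 [np.int64(2432), np.int64(1197)]
small [458.  -93.5] yaw 0.029 0.141 [np.int64(1343), np.int64(979)]
```

```bash
cat >> h.py <<'E'
RK=np.array([514.7,356.4,34.,2.209])
def bedT(v=None):
    v=RK if v is None else v
    return R.from_euler('z',v[3]).as_matrix()@R.from_euler('y',np.radians(20)).as_matrix(),np.array(v[:3])
def W(x,y,z): r,t=bedT(); return r@np.array([x,y,z])+t
def bedtool(): # tool x=-bed x, z=-bed z
    r,_=bedT(); return np.c_[-r[:,0],r[:,1],-r[:,2]]
def down(yaw): c,s=np.cos(yaw),np.sin(yaw); return np.array([[c,s,0],[s,-c,0],[0,0,-1.]])
def plan(*tg,start=None):
    s=arm.read_state();q=R.from_quat(s['ee_rot']);p=s['position']
    for P,M in tg:
        print('lin',np.round(q.inv().apply(P-p),1).tolist(),'rot',np.round((q.inv()*R.from_matrix(M)).as_rotvec(),3).tolist(),'  rows>=',np.ceil(max(np.linalg.norm(P-p)/62.5,(q.inv()*R.from_matrix(M)).magnitude()/np.radians(10.7))),'tgt',np.round(P))
E
python3 - <<'E'
from fit import *
for n,pa,pb in(('spray_base',(331,428),(192,286)),('cleaner_base',(266,409),(207,256)),):
    print(n,tri(a,pa,b,pb))
print('spray top',tri(a,(328,362),b,(181,249)))
print('bar home',W(-176,0,101),'open',W(-261,0,57))
M=bedtool()
bar=lambda q,dz,dx=18:W(-176-105*np.sin(q)+dx,0,-4+105*np.cos(q)+dz)
plan((W(-120,0,190),M))
print('rel. to above in tool: x=-bedx,z=-bedz')
for q in(0,.2,.4,.6,.8,.92): print(q,round(176+105*np.sin(q)-18-120,1),round(190-(-4+105*np.cos(q)-15),1))
E
```

```text
spray_base (array([7.67968348e+02, 1.50546675e+02, 3.48770640e-01]), [np.float64(3.675608598620672), np.float64(3.6756085986206974)])
cleaner_base (array([781.38194719,  35.00130196, -12.09595597]), [np.float64(2.452307064629674), np.float64(2.4523070646295797)])
spray top (array([764.48099102, 145.8553767 , 150.63481424]), [np.float64(2.834935957785776), np.float64(2.834935957785735)])
bar home [592.64952004 251.31210142 189.10449992] open [649.20010046 175.07325276 176.82973679]
lin [-627.0, 680.2, -22.3] rot [0.308, 0.253, -1.747]   rows>= 15.0 tgt [543. 318. 254.]
rel. to above in tool: x=-bedx,z=-bedz
0 38.0 104.0
0.2 58.9 106.1
0.4 78.9 112.3
0.6 97.3 122.3
0.8 113.3 135.8
0.92 121.5 145.4
```

Call:
arm_command([
  {"grip": 0,"linear": [-627,680,-22],"rot": [0.308,0.253,-1.747]},
  {"grip": 0,"linear": [-627,680,-22],"rot": [0.308,0.253,-1.747]},
  {"grip": 0,"linear": [-627,680,-22],"rot": [0.308,0.253,-1.747]},
  {"grip": 0,"linear": [-627,680,-22],"rot": [0.308,0.253,-1.747]},
  {"grip": 0,"linear": [-627,680,-22],"rot": [0.308,0.253,-1.747]},
  {"grip": 0,"linear": [-627,680,-22],"rot": [0.308,0.253,-1.747]},
  {"grip": 0,"linear": [-627,680,-22],"rot": [0.308,0.253,-1.747]},
  {"grip": 0,"linear": [-627,680,-22],"rot": [0.308,0.253,-1.747]},
  {"grip": 0,"linear": [-627,680,-22],"rot": [0.308,0.253,-1.747]},
  {"grip": 0,"linear": [-627,680,-22],"rot": [0.308,0.253,-1.747]},
])

```text
clock: 3.45
position: [453.6, 33.6, 246.8]
ee_rot: [0.881, -0.441, 0.156, 0.078]
contact_force: [1.5, 0.5, 0.6]
gripper_width: -0.1
grasp_force: 0.0
```

```bash
python3 - <<'E'
from h import *
print(arm.read_state()['joints'].round(2),arm.read_state()['position'].round())
plan((W(-120,0,190),bedtool()))
w=wrist();save(w,'w1')
E
```

```text
[ 0.65  0.01 -0.63  0.43 -0.98 -0.26] [454.  34. 247.]
lin [-161.1, -242.3, -65.9] rot [-0.002, -0.001, 0.004]   rows>= 5.0 tgt [543. 318. 254.]
```

Call:
arm_command([
  {"grip": 0,"linear": [-161,-242,-66],"rot": [0,0,0.004]},
  {"grip": 0,"linear": [-161,-242,-66],"rot": [0,0,0.004]},
  {"grip": 0,"linear": [-161,-242,-66],"rot": [0,0,0.004]},
  {"grip": 0,"linear": [-161,-242,-66],"rot": [0,0,0.004]},
  {"grip": 0,"linear": [-161,-242,-66],"rot": [0,0,0.004]},
  {"grip": 0,"linear": [-161,-242,-66],"rot": [0,0,0.004]},
])

```text
clock: 4.25
position: [545.3, 318.2, 251.7]
ee_rot: [0.879, -0.443, 0.155, 0.078]
contact_force: [-0.6, -0.3, 0.3]
gripper_width: 0.2
grasp_force: 0.0
```

```bash
python3 - <<'E'
from h import *
plan((W(-120,0,190),bedtool()))
w=wrist();save(w,'w2')
for P in[(-185,71,0),(-185,-71,0),(0,71,0),(0,-71,0),(0,71,123),(0,-71,123),(-176,60,101),(-176,-60,101)]:print(P,proj(w,W(*P)).round())
for q in('rack_bed','bail_bar'):print(models.tip_of(w,q)[:2])
f=w['frame'][:,:,::-1].copy()
for P in[(-185,71,0),(-185,-71,0),(0,71,0),(0,-71,0),(0,71,123),(0,-71,123),(-176,60,101),(-176,-60,101)]:
    cv2.circle(f,tuple(int(v) for v in proj(w,W(*P))[0].round()),4,(0,0,255),1)
cv2.imwrite('pics/w2.png',f)
E
```

```text
lin [-0.4, 1.8, -2.2] rot [-0.0, -0.0, -0.002]   rows>= 1.0 tgt [543. 318. 254.]
(-185, 71, 0) [[408. 137.]]
(-185, -71, 0) [[243. 137.]]
(0, 71, 0) [[395. 325.]]
(0, -71, 0) [[256. 325.]]
(0, 71, 123) [[427. 418.]]
(0, -71, 123) [[227. 419.]]
(-176, 60, 101) [[425. 163.]]
(-176, -60, 101) [[228. 163.]]
[]
[{'pixel': [326.8, 159.6], 'score': 0.59}]
```

View pics/w2.png

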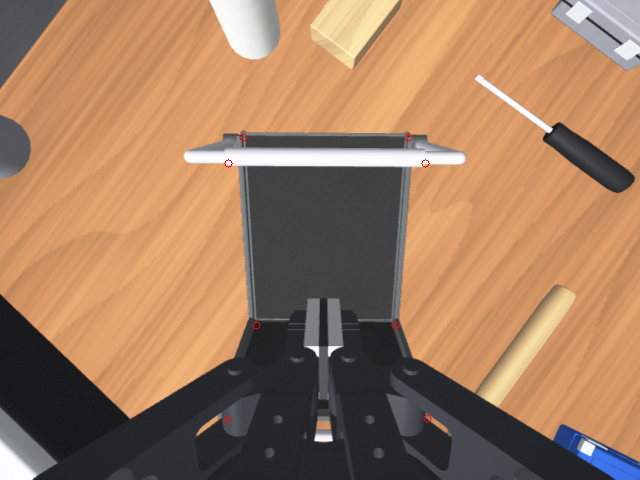

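Call:
arm_command([
  {"grip": 0,"linear": [15,0,60],"rot": [0,0,0]},
  {"grip": 0,"linear": [25,0,104],"rot": [0,0,0]},
  {"grip": 0,"linear": [42,0,106],"rot": [0,0,0]},
  {"grip": 0,"linear": [59,0,107],"rot": [0,0,0]},
  {"grip": 0,"linear": [79,0,113],"rot": [0,0,0]},
  {"grip": 0,"linear": [97,0,123],"rot": [0,0,0]},
  {"grip": 0,"linear": [113,0,136],"rot": [0,0,0]},
  {"grip": 0,"linear": [122,0,145],"rot": [0,0,0]},
  {"grip": 0,"linear": [122,0,145],"rot": [0,0,0]},
  {"grip": 0,"linear": [122,0,145],"rot": [0,0,0]},
])

```text
clock: 5.65
position: [642.0, 183.2, 158.4]
ee_rot: [0.879, -0.444, 0.155, 0.078]
contact_force: [0.1, -0.1, 0.2]
gripper_width: -0.2
grasp_force: 0.0
```

```bash
python3 - <<'E'
from h import *
s=arm.read_state();r,t=bedT();print('tcp bed',(r.T@(s['position']-t)).round(1))
w=wrist();save(w,'w3')
plan((W(-240,0,150),bedtool()),(np.array([610,-100,260]),down(-.1)))
E
```

```text
tcp bed [-244.6    0.9   43.4]
lin [-4.4, -0.8, -106.3] rot [-0.0, -0.0, -0.003]   rows>= 2.0 tgt [618. 216. 257.]
lin [231.4, 193.7, -23.9] rot [0.145, -0.329, -0.827]   rows>= 5.0 tgt [ 610 -100  260]
```

View pics/w3.png

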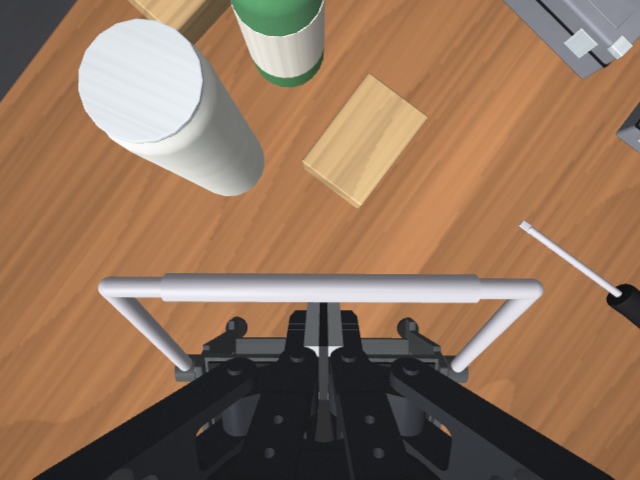

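```bash
python3 - <<'E'
from h import *
plan((np.array([456,-240,260]),down(0)))
E
```

```text
lin [251.5, 400.8, -16.9] rot [0.162, -0.324, -0.926]   rows>= 8.0 tgt [ 456 -240  260]
```

Call:
arm_command([
  {"grip": 0,"linear": [-4,0,-60],"rot": [0,0,0]},
  {"grip": 0,"linear": [0,0,-110],"rot": [0,0,0]},
  {"grip": 1,"linear": [251,401,-17],"rot": [0.162,-0.324,-0.926]},
  {"grip": 1,"linear": [251,401,-17],"rot": [0.162,-0.324,-0.926]},
  {"grip": 1,"linear": [251,401,-17],"rot": [0.162,-0.324,-0.926]},
  {"grip": 1,"linear": [251,401,-17],"rot": [0.162,-0.324,-0.926]},
  {"grip": 1,"linear": [251,401,-17],"rot": [0.162,-0.324,-0.926]},
  {"grip": 1,"linear": [251,401,-17],"rot": [0.162,-0.324,-0.926]},
  {"grip": 1,"linear": [251,401,-17],"rot": [0.162,-0.324,-0.926]},
  {"grip": 1,"linear": [251,401,-17],"rot": [0.162,-0.324,-0.926]},
])

```text
clock: 6.95
position: [467.2, -208.7, 260.6]
ee_rot: [1.0, 0.0, 0.001, 0.0]
contact_force: [0.7, 0.5, -0.5]
gripper_width: 85.3
grasp_force: 0.0
```

```bash
python3 - <<'E'
from h import *
plan((np.array([456,-240,260]),down(0)))
w=wrist();save(w,'w4')
np.save('w4.npy',np.array([w],dtype=object))
for q in('large_mid','medium_mid','small_mid'):
    for d in models.tip_of(w,q)[:3]: print(q,d,onz(w,d['pixel'],22).round(1))
E
```

```text
lin [-11.2, 31.3, 0.6] rot [0.0, -0.001, 0.001]   rows>= 1.0 tgt [ 456 -240  260]
large_mid {'pixel': [483.0, 117.4], 'score': 0.7} [ 547.9 -364.8   22. ]
medium_mid {'pixel': [237.4, 24.9], 'score': 0.62} [ 627.4 -131.1   22. ]
small_mid {'pixel': [216.9, 203.6], 'score': 0.76} [462.  -97.1  22. ]
small_mid {'pixel': [374.5, 387.1], 'score': 0.57} [ 225.7 -273.5   22. ]
```

View pics/w4.png

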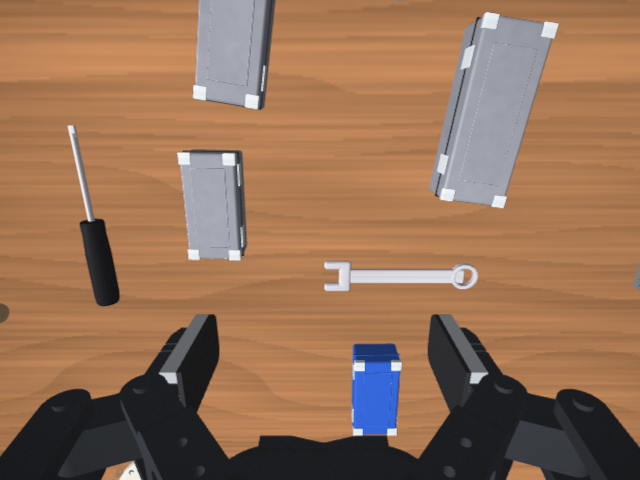

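```bash
python3 - <<'E'
from h import *
w=np.load('w4.npy',allow_pickle=True)[0]
Q={'large':(50,[(484,14),(557,24),(505,206),(441,200)]),'small':(40,[(178,153),(236,154),(241,259),(189,258)]),'med':(44,[(194,97),(258,107)])}
for n,(z,c) in Q.items():
    P=np.array([onz(w,p,z)[:2] for p in c]);print(n,P.round(1).tolist(),'c',P.mean(0).round(1))
    if len(P)==4:
        print(' len',np.linalg.norm(P[0]-P[3]),np.linalg.norm(P[1]-P[2]),'wid',np.linalg.norm(P[0]-P[1]),np.linalg.norm(P[2]-P[3]))
        for d in(P[0]-P[3],P[1]-P[2]):print(' yaw',np.arctan2(d[1],d[0]))
    else: d=P[1]-P[0];print(' yaw',np.arctan2(d[1],d[0])+np.pi/2,np.linalg.norm(d))
E
```

```text
large [[629.9, -342.6], [622.6, -404.9], [466.2, -386.3], [472.1, -323.2]] c [ 547.7 -364.3]
 len 158.95533848137873 157.53254061379283 wid 62.71905208333981 63.40839442856578
 yaw -0.12252913596108901
 yaw -0.11830476664538525
small [[515.8, -69.8], [514.9, -125.2], [406.6, -122.2], [407.7, -67.6]] c [461.2 -96.2]
 len 108.11414904405001 108.34325003534306 wid 55.462139190232406 54.655070626150305
 yaw -0.020506853488721197
 yaw -0.027953085151227557
med [[565.7, -92.1], [557.2, -149.4]] c [ 561.4 -120.7]
 yaw -0.14720985078734627 57.95574094016331
```

```bash
python3 - <<'E'
from h import *
plan((np.array([547.7,-364.3,100]),down(-.12)),(np.array([547.7,-364.3,8]),down(-.12)),(np.array([547.7,-364.3,120]),down(-.12)))
E
```

```text
lin [80.9, 156.1, 160.3] rot [-0.0, -0.0, 0.117]   rows>= 4.0 tgt [ 548. -364.  100.]
lin [80.9, 156.1, 252.3] rot [-0.0, -0.0, 0.117]   rows>= 5.0 tgt [ 548. -364.    8.]
lin [80.9, 156.1, 140.3] rot [-0.0, -0.0, 0.117]   rows>= 4.0 tgt [ 548. -364.  120.]
```

Call:
arm_command([
  {"grip": 1,"linear": [81,156,150],"rot": [0,0,0.117]},
  {"grip": 1,"linear": [81,156,150],"rot": [0,0,0.117]},
  {"grip": 1,"linear": [81,156,150],"rot": [0,0,0.117]},
  {"grip": 1,"linear": [81,156,150],"rot": [0,0,0.117]},
  {"grip": 1,"linear": [81,156,200],"rot": [0,0,0.117]},
  {"grip": 1,"linear": [81,156,252],"rot": [0,0,0.117]},
  {"grip": 1,"linear": [81,156,252],"rot": [0,0,0.117]},
  {"grip": 0,"linear": [81,156,252],"rot": [0,0,0.117]},
  {"grip": 0,"linear": [81,156,252],"rot": [0,0,0.117]},
  {"grip": 0,"linear": [81,156,252],"rot": [0,0,0.117]},
])

```text
clock: 8.4
position: [551.0, -364.0, 11.6]
ee_rot: [0.998, -0.058, 0.003, 0.001]
contact_force: [2.5, 2.0, 6.1]
gripper_width: 61.1
grasp_force: 70.3
```

```bash
python3 - <<'E'
from h import *
s=arm.read_state();print(s['grasp_force'],s['gripper_width'],s['contact_force'],s['position'])
p=s['position'];M=down(-.12)
plan((p+[0,0,150],M),(W(-105,0,140),bedtool()))
E
```

```text
70.26006817817688 61.07591471370686 [2.549761   2.03959556 6.09855226] [ 551.04304908 -364.03599877   11.60664106]
lin [1.0, 0.3, -150.0] rot [0.002, -0.007, 0.004]   rows>= 3.0 tgt [ 551. -364.  162.]
lin [-83.6, -673.9, -191.9] rot [-0.143, 0.322, 0.808]   rows>= 12.0 tgt [545. 316. 201.]
```

```bash
python3 - <<'E'
from h import *
p=arm.read_state()['position']
plan((p+[0,60,250],down(-.12)),(W(-120,0,195),bedtool()))
E
```

```text
lin [-5.3, -59.0, -250.2] rot [0.002, -0.007, 0.004]   rows>= 5.0 tgt [ 551. -304.  262.]
lin [-86.5, -677.2, -248.7] rot [-0.143, 0.322, 0.808]   rows>= 12.0 tgt [542. 319. 258.]
```

Call:
arm_command([
  {"grip": 0,"linear": [0,0,-40],"rot": [0,0,0]},
  {"grip": 0,"linear": [0,0,-100],"rot": [0,0,0]},
  {"grip": 0,"linear": [0,-20,-160],"rot": [0,0,0]},
  {"grip": 0,"linear": [-10,-60,-210],"rot": [0,0,0.05]},
  {"grip": 0,"linear": [-15,-110,-250],"rot": [-0.03,0.06,0.15]},
  {"grip": 0,"linear": [-86,-677,-255],"rot": [-0.143,0.322,0.808]},
  {"grip": 0,"linear": [-86,-677,-255],"rot": [-0.143,0.322,0.808]},
  {"grip": 0,"linear": [-86,-677,-255],"rot": [-0.143,0.322,0.808]},
  {"grip": 0,"linear": [-86,-677,-255],"rot": [-0.143,0.322,0.808]},
  {"grip": 0,"linear": [-86,-677,-255],"rot": [-0.143,0.322,0.808]},
])

```text
clock: 9.65
position: [544.4, -31.2, 256.3]
ee_rot: [0.89, -0.427, 0.14, 0.078]
contact_force: [0.9, 0.2, -7.1]
gripper_width: 61.2
grasp_force: 69.2
```

```bash
python3 - <<'E'
from h import *
s=arm.read_state();print(s['grasp_force'],s['gripper_width'],s['contact_force'])
plan((W(-120,0,195),bedtool()))
E
```

```text
69.23198103904724 61.20062497452615 [ 0.91019072  0.23231104 -7.05406656]
lin [-259.5, -216.7, -92.6] rot [0.006, 0.028, 0.039]   rows>= 6.0 tgt [542. 319. 258.]
```

Call:
arm_command([
  {"grip": 0,"linear": [-260,-217,-93],"rot": [0.006,0.028,0.039]},
  {"grip": 0,"linear": [-260,-217,-93],"rot": [0.006,0.028,0.039]},
  {"grip": 0,"linear": [-260,-217,-93],"rot": [0.006,0.028,0.039]},
  {"grip": 0,"linear": [-260,-217,-93],"rot": [0.006,0.028,0.039]},
  {"grip": 0,"linear": [-260,-217,-93],"rot": [0.006,0.028,0.039]},
  {"grip": 0,"linear": [-260,-217,-93],"rot": [0.006,0.028,0.039]},
  {"grip": 0,"linear": [-272,-217,-35],"rot": [0.006,0.028,0.039]},
  {"grip": 0,"linear": [-284,-217,20],"rot": [0.006,0.028,0.039]},
  {"grip": 0,"linear": [-284,-217,42],"rot": [0.006,0.028,0.039]},
  {"grip": 0,"linear": [-284,-217,42],"rot": [0.006,0.028,0.039]},
])

```text
clock: 10.9
position: [551.3, 299.6, 121.1]
ee_rot: [0.881, -0.441, 0.155, 0.081]
contact_force: [0.6, 0.3, -6.5]
gripper_width: 61.0
grasp_force: 69.1
```

```bash
cat > st.py <<'E'
from h import *
import sys
s=arm.read_state();r,t=bedT();M=R.from_quat(s['ee_rot']).as_matrix()
print('bed tcp',(r.T@(s['position']-t)).round(1),'force bed',(r.T@s['contact_force']).round(1),'rotvec to bedtool',R.from_matrix(M.T@bedtool()).as_rotvec().round(3),s['gripper_width'].round(1),s['grasp_force'].round(0),s['clock'])
if len(sys.argv)>1:
    plan((W(*map(float,sys.argv[1:4])),bedtool()))
E
python3 st.py -92 0 25
python3 - <<'E'
from h import *
w=wrist();save(w,'w5');f=w['frame'][:,:,::-1].copy()
for P in[(-185,71,0),(-185,-71,0),(0,71,0),(0,-71,0),(0,71,123),(0,-71,123)]:
    cv2.circle(f,tuple(int(v) for v in proj(w,W(*P))[0].round()),4,(0,0,255),1)
cv2.imwrite('pics/w5.png',f)
E
```

```text
Traceback (most recent call last):
  File "st.py", line 4, in <module>
    print('bed tcp',(r.T@(s['position']-t)).round(1),'force bed',(r.T@s['contact_force']).round(1),'rotvec to bedtool',R.from_matrix(M.T@bedtool()).as_rotvec().round(3),s['gripper_width'].round(1),s['grasp_force'].round(0),s['clock'])
                                                                                                                                                                         ^^^^^^^^^^^^^^^^^^^^^^^^
AttributeError: 'float' object has no attribute 'round'
```

View pics/w5.png

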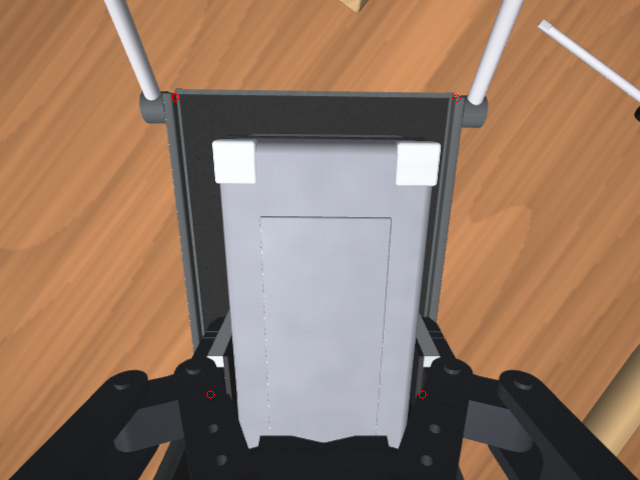

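```bash
sed -i "s/s\['gripper_width'\].round(1),s\['grasp_force'\].round(0)/round(s['gripper_width'],1),round(s['grasp_force'])/" st.py; python3 st.py -92 0 22
```

```text
bed tcp [-93.4   2.3  61.2] force bed [ 2.  -0.8 -4.9] rotvec to bedtool [-0.    -0.001  0.005] 61.2 69 10.95
lin [-1.4, -2.3, 39.2] rot [-0.0, -0.001, 0.005]   rows>= 1.0 tgt [562. 293.  86.]
```

Call:
arm_command([
  {"grip": 0,"linear": [-1,-2,20],"rot": [0,0,0.005]},
  {"grip": 0,"linear": [-1,-2,36],"rot": [0,0,0.005]},
  {"grip": 0,"linear": [-1,-2,41],"rot": [0,0,0.005]},
  {"grip": 0,"linear": [-4,-2,43],"rot": [0,0,0.005]},
  {"grip": 0,"linear": [-7,-2,44],"rot": [0,0,0.005]},
  {"grip": 0,"linear": [-7,-2,44],"rot": [0,0,0.005]},
])

```text
clock: 11.7
position: [560.6, 297.0, 81.8]
ee_rot: [0.88, -0.442, 0.157, 0.077]
contact_force: [2.2, -2.0, -4.0]
gripper_width: 61.2
grasp_force: 69.4
```

```bash
python3 st.py -80 0 12
```

```text
bed tcp [-86.9  -1.4  19.3] force bed [-1.4 -0.5 -4.7] rotvec to bedtool [-0.005 -0.002  0.   ] 61.2 69 11.7
lin [-6.9, 1.5, 7.3] rot [-0.005, -0.002, 0.0]   rows>= 1.0 tgt [557. 299.  73.]
```

Call:
arm_command([
  {"grip": 0,"linear": [0,0,3],"rot": [0,0,0]},
  {"grip": 0,"linear": [0,0,5],"rot": [0,0,0]},
  {"grip": 0,"linear": [0,0,7],"rot": [0,0,0]},
  {"grip": 0,"linear": [0,0,7],"rot": [0,0,0]},
])

```text
clock: 12.2
position: [561.7, 294.5, 74.3]
ee_rot: [0.88, -0.442, 0.156, 0.077]
contact_force: [3.5, -2.9, -3.4]
gripper_width: 61.4
grasp_force: 69.5
```

```bash
python3 st.py -80 0 12
```

```text
bed tcp [-86.9  -0.9  11.3] force bed [-3.  -1.  -4.7] rotvec to bedtool [-0.003 -0.002  0.   ] 61.4 70 12.2
lin [-6.9, 0.9, -0.8] rot [-0.003, -0.002, 0.0]   rows>= 1.0 tgt [557. 299.  73.]
```

Call:
arm_command([
  {"grip": 0,"linear": [0,0,1],"rot": [0,0,0]},
  {"grip": 0,"linear": [0,0,2],"rot": [0,0,0]},
  {"grip": 0,"linear": [0,0,3],"rot": [0,0,0]},
  {"grip": 0,"linear": [0,0,3],"rot": [0,0,0]},
])

```text
clock: 12.7
position: [561.9, 294.3, 73.7]
ee_rot: [0.88, -0.442, 0.157, 0.077]
contact_force: [-4.5, -1.9, 9.7]
gripper_width: 61.5
grasp_force: 71.3
```

```bash
python3 st.py -80 0 12
```

```text
bed tcp [-86.9  -0.9  10.6] force bed [-2.2  4.7  9.6] rotvec to bedtool [-0.004 -0.003  0.   ] 61.5 71 12.7
lin [-6.9, 0.9, -1.4] rot [-0.004, -0.003, 0.0]   rows>= 1.0 tgt [557. 299.  73.]
```

Call:
arm_command([
  {"grip": 0,"linear": [-1.5,0,-1],"rot": [0,0,0]},
  {"grip": 0,"linear": [-3,0,-1],"rot": [0,0,0]},
  {"grip": 0,"linear": [-3,0,-1],"rot": [0,0,0]},
])

```text
clock: 13.08
position: [561.9, 294.4, 73.7]
ee_rot: [0.879, -0.442, 0.158, 0.078]
contact_force: [7.3, -11.3, 5.2]
gripper_width: 61.3
grasp_force: 69.8
```

```bash
python3 st.py -80 0 12
```

```text
bed tcp [-86.8  -1.   10.6] force bed [-14.3   0.9   0.3] rotvec to bedtool [-0.002 -0.005  0.   ] 61.3 70 13.075
lin [-6.8, 1.0, -1.4] rot [-0.002, -0.005, 0.0]   rows>= 1.0 tgt [557. 299.  73.]
```

Call:
arm_command([
  {"grip": 1,"linear": [2,0,0],"rot": [0,0,0]},
  {"grip": 1,"linear": [2,0,0],"rot": [0,0,0]},
  {"grip": 1,"linear": [2,0,0],"rot": [0,0,0]},
  {"grip": 1,"linear": [2,0,-30],"rot": [0,0,0]},
  {"grip": 1,"linear": [2,0,-90],"rot": [0,0,0]},
  {"grip": 1,"linear": [2,0,-150],"rot": [0,0,0]},
  {"grip": 1,"linear": [2,0,-180],"rot": [0,0,0]},
])

```text
clock: 13.95
position: [524.1, 346.7, 245.0]
ee_rot: [0.88, -0.442, 0.157, 0.074]
contact_force: [-0.3, 0.4, 0.2]
gripper_width: 85.5
grasp_force: 0.0
```

```bash
sed -i 's/^RK=.*/RK=np.array([514.7+.596*2.5,356.4-.803*2.5,34.,2.209])/' h.py; python3 st.py; python3 - <<'E'
from h import *
plan((np.array([540,-130.,230]),down(-.147)),(np.array([628.2,-130.6,130]),down(-.147)))
w=wrist();f=w['frame'][:,:,::-1].copy();r,t=bedT()
for P in[(-185,71,0),(-185,-71,0)]+[(x,y,50) for x in(-160,0) for y in(-31,31)]:
    cv2.circle(f,tuple(int(v) for v in proj(w,W(*P))[0].round()),4,(0,0,255),1)
cv2.imwrite('pics/w6.png',f)
E
```

```text
bed tcp [-82.4  -1.7 194.6] force bed [ 0.5 -0.   0.3] rotvec to bedtool [-0.01   0.001  0.   ] 85.5 0 13.95
lin [363.5, 272.7, 145.4] rot [0.128, -0.334, -0.775]   rows>= 8.0 tgt [ 540. -130.  230.]
lin [379.3, 203.4, 258.1] rot [0.128, -0.334, -0.775]   rows>= 9.0 tgt [ 628. -131.  130.]
```

View pics/w6.png

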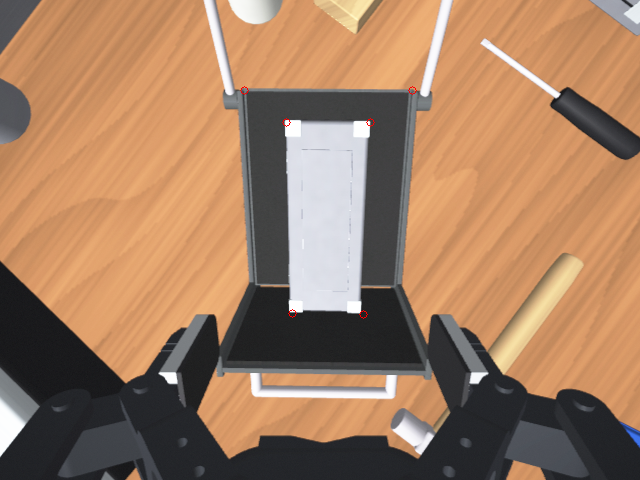

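```bash
python3 - <<'E'
from h import *
plan((np.array([628.2,-130.6,225]),down(-.147)))
E
```

```text
lin [411.6, 204.8, 170.8] rot [0.122, -0.336, -0.775]   rows>= 8.0 tgt [ 628. -131.  225.]
```

Call:
arm_command([
  {"grip": 1,"linear": [412,205,171],"rot": [0.122,-0.336,-0.775]},
  {"grip": 1,"linear": [412,205,171],"rot": [0.122,-0.336,-0.775]},
  {"grip": 1,"linear": [412,205,171],"rot": [0.122,-0.336,-0.775]},
  {"grip": 1,"linear": [412,205,171],"rot": [0.122,-0.336,-0.775]},
  {"grip": 1,"linear": [412,205,171],"rot": [0.122,-0.336,-0.775]},
  {"grip": 1,"linear": [412,205,171],"rot": [0.122,-0.336,-0.775]},
  {"grip": 1,"linear": [412,205,171],"rot": [0.122,-0.336,-0.775]},
  {"grip": 1,"linear": [412,205,171],"rot": [0.122,-0.336,-0.775]},
  {"grip": 1,"linear": [412,205,171],"rot": [0.122,-0.336,-0.775]},
])

```text
clock: 15.12
position: [625.8, -137.9, 220.4]
ee_rot: [0.997, -0.076, -0.004, 0.005]
contact_force: [0.7, 0.1, -1.4]
gripper_width: 85.4
grasp_force: 0.0
```

```bash
python3 - <<'E'
from h import *
w=wrist();save(w,'w7')
# refine medium: mask+pose fit in wrist view
from scipy.optimize import minimize
l,wd,h=135,58,44
box=np.array([[i,j,k] for i in(-l/2,l/2) for j in(-wd/2,wd/2) for k in(0,h)])
f=w['frame'].astype(int)
x,y,yw=628.2,-130.6,-.147
win=np.zeros((480,640),np.uint8);cv2.fillConvexPoly(win,cv2.convexHull(np.round(proj(w,box*[1.2,1.4,1]@R.from_euler('z',yw).as_matrix().T+[x,y,0])).astype(np.int32)),1)
M=((f[:,:,0]-f[:,:,2])<38)&(win>0);print(M.sum())
def hull(v):
    P=box@R.from_euler('z',v[2]/50).as_matrix().T+[v[0],v[1],0]
    im=np.zeros(M.shape,np.uint8);cv2.fillConvexPoly(im,np.round(cv2.convexHull(proj(w,P).astype(np.float32))*16).astype(np.int32),1,shift=4);return im>0
c=lambda v:1-(hull(v)&M).sum()/(hull(v)|M).sum()
b=minimize(c,[x,y,yw*50],method='Nelder-Mead',options=dict(initial_simplex=[[x,y,yw*50],[x+6,y,yw*50],[x,y+6,yw*50],[x,y,yw*50+4]]))
print(b.x,b.x[2]/50,b.fun,c([x,y,yw*50]))
o=w['frame'][:,:,::-1].copy();cs,_=cv2.findContours(hull([x,y,yw*50]).astype(np.uint8),0,2);cv2.drawContours(o,cs,-1,(0,0,255),1);cv2.imwrite('pics/w7.png',o)
plan((np.array([628.2,-130.6,9]),down(-.147)))
E
```

```text
9849
[ 627.2218575  -130.30291563   -7.92860259] -0.1585720517194365 0.03043735224586286 0.043202033036848775
lin [1.9, -14.2, 210.6] rot [0.012, 0.008, -0.009]   rows>= 4.0 tgt [ 628. -131.    9.]
```

View pics/w7.png

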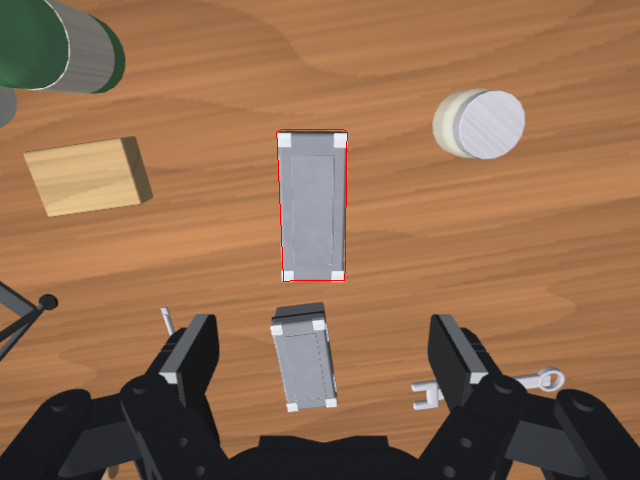

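Call:
arm_command([
  {"grip": 1,"linear": [2,-14,60],"rot": [0.012,0.008,0.0]},
  {"grip": 1,"linear": [2,-14,120],"rot": [0.012,0.008,0.0]},
  {"grip": 1,"linear": [2,-14,140],"rot": [0.012,0.008,0.0]},
  {"grip": 1,"linear": [2,-14,140],"rot": [0.012,0.008,0.0]},
])

```text
clock: 15.68
position: [627.2, -122.9, 78.5]
ee_rot: [0.997, -0.075, -0.002, -0.001]
contact_force: [0.4, -0.3, 0.6]
gripper_width: 85.4
grasp_force: 0.0
```

```bash
python3 - <<'E'
from h import *
print(arm.read_state()['position'],arm.read_state()['joint_vel'].round(3))
plan((np.array([627.4,-130.4,7]),down(-.155)))
E
```

```text
[ 627.19251622 -122.92371043   78.53259975] [ 0.    -0.046  0.058  0.02  -0.012  0.001]
lin [1.6, 7.5, 71.5] rot [-0.001, 0.004, 0.005]   rows>= 2.0 tgt [ 627. -130.    7.]
```

Call:
arm_command([
  {"grip": 1,"linear": [2,7.5,30],"rot": [0,0.004,0.005]},
  {"grip": 1,"linear": [2,7.5,60],"rot": [0,0.004,0.005]},
  {"grip": 1,"linear": [2,7.5,70],"rot": [0,0.004,0.005]},
  {"grip": 1,"linear": [2,7.5,70],"rot": [0,0.004,0.005]},
  {"grip": 0,"linear": [2,7.5,70],"rot": [0,0.004,0.005]},
  {"grip": 0,"linear": [2,7.5,70],"rot": [0,0.004,0.005]},
  {"grip": 0,"linear": [2,7.5,70],"rot": [0,0.004,0.005]},
  {"grip": 0,"linear": [2,7.5,70],"rot": [0,0.004,0.005]},
])

```text
clock: 16.68
position: [630.8, -130.9, 13.0]
ee_rot: [0.997, -0.077, 0.004, -0.001]
contact_force: [-1.1, 2.0, 5.8]
gripper_width: 57.2
grasp_force: 66.9
```

```bash
python3 - <<'E'
from h import *
print(arm.read_state()['position'])
plan((np.array([600,-60,265]),down(-.155)),(W(-110,0,210),bedtool()))
E
```

```text
[ 630.76958573 -130.90816979   13.00810721]
lin [-39.3, -65.9, -252.2] rot [-0.002, -0.008, -0.0]   rows>= 5.0 tgt [600 -60 265]
lin [-163.6, -440.2, -256.3] rot [-0.141, 0.324, 0.768]   rows>= 9.0 tgt [535. 329. 269.]
```

Call:
arm_command([
  {"grip": 0,"linear": [0,0,-40],"rot": [0,0,0]},
  {"grip": 0,"linear": [-5,-5,-100],"rot": [0,0,0]},
  {"grip": 0,"linear": [-20,-20,-155],"rot": [0,0,0]},
  {"grip": 0,"linear": [-35,-45,-210],"rot": [-0.01,0.02,0.05]},
  {"grip": 0,"linear": [-50,-85,-255],"rot": [-0.03,0.06,0.15]},
  {"grip": 0,"linear": [-164,-440,-257],"rot": [-0.141,0.324,0.768]},
  {"grip": 0,"linear": [-164,-440,-257],"rot": [-0.141,0.324,0.768]},
  {"grip": 0,"linear": [-164,-440,-257],"rot": [-0.141,0.324,0.768]},
  {"grip": 0,"linear": [-164,-440,-257],"rot": [-0.141,0.324,0.768]},
  {"grip": 0,"linear": [-164,-440,-257],"rot": [-0.141,0.324,0.768]},
])

```text
clock: 17.92
position: [552.6, 208.0, 265.8]
ee_rot: [0.879, -0.445, 0.153, 0.08]
contact_force: [2.2, 0.7, -3.7]
gripper_width: 56.8
grasp_force: 66.4
```

```bash
python3 st.py -90 0 130
```

```text
bed tcp [-210.1   58.   170.1] force bed [ 0.5 -2.2 -3.8] rotvec to bedtool [ 0.006  0.002 -0.004] 56.8 66 17.925
lin [-120.3, -57.8, 40.0] rot [0.006, 0.002, -0.004]   rows>= 3.0 tgt [540. 322. 187.]
```

Call:
arm_command([
  {"grip": 0,"linear": [-60,-40,0],"rot": [0.006,0.002,-0.004]},
  {"grip": 0,"linear": [-110,-58,5],"rot": [0.006,0.002,-0.004]},
  {"grip": 0,"linear": [-120,-58,40],"rot": [0.006,0.002,-0.004]},
  {"grip": 0,"linear": [-121,-58,75],"rot": [0.006,0.002,-0.004]},
  {"grip": 0,"linear": [-122,-58,90],"rot": [0.006,0.002,-0.004]},
  {"grip": 0,"linear": [-122,-58,90],"rot": [0.006,0.002,-0.004]},
  {"grip": 0,"linear": [-122,-58,90],"rot": [0.006,0.002,-0.004]},
])

```text
clock: 18.8
position: [551.3, 310.3, 142.5]
ee_rot: [0.881, -0.441, 0.156, 0.075]
contact_force: [-1.2, 0.5, -4.2]
gripper_width: 56.9
grasp_force: 66.3
```

```bash
python3 st.py -76 0 68
```

```text
bed tcp [-90.1  -1.9  82.7] force bed [ 2.5  0.6 -3.6] rotvec to bedtool [-0.007  0.001  0.004] 56.9 66 18.8
lin [-14.1, 2.0, 14.7] rot [-0.007, 0.001, 0.004]   rows>= 1.0 tgt [545. 316. 124.]
```

Call:
arm_command([
  {"grip": 0,"linear": [-6,2,8],"rot": [0,0,0.004]},
  {"grip": 0,"linear": [-12,2,14],"rot": [0,0,0.004]},
  {"grip": 0,"linear": [-12,2,17],"rot": [0,0,0.004]},
  {"grip": 0,"linear": [-12,2,18],"rot": [0,0,0.004]},
  {"grip": 0,"linear": [-12,2,18],"rot": [0,0,0.004]},
])

```text
clock: 19.42
position: [546.1, 312.5, 120.1]
ee_rot: [0.88, -0.442, 0.156, 0.076]
contact_force: [0.3, -0.2, -4.6]
gripper_width: 56.6
grasp_force: 66.6
```

```bash
python3 st.py -72 0 62
```

```text
bed tcp [-77.8   0.9  63.3] force bed [ 1.2 -0.1 -4.5] rotvec to bedtool [-0.004  0.     0.   ] 56.6 67 19.425
lin [-5.8, -0.9, 1.4] rot [-0.004, 0.0, 0.0]   rows>= 1.0 tgt [544. 317. 117.]
```

Call:
arm_command([
  {"grip": 0,"linear": [-2,0,0],"rot": [0,0,0]},
  {"grip": 0,"linear": [-4,0,0],"rot": [0,0,0]},
  {"grip": 0,"linear": [-6,0,0],"rot": [0,0,0]},
  {"grip": 0,"linear": [-6.5,0,1],"rot": [0,0,0]},
  {"grip": 0,"linear": [-6.5,0,2],"rot": [0,0,0]},
  {"grip": 0,"linear": [-6.5,0,2],"rot": [0,0,0]},
])

```text
clock: 20.18
position: [543.2, 316.2, 117.9]
ee_rot: [0.88, -0.443, 0.157, 0.077]
contact_force: [-0.5, -3.5, 5.2]
gripper_width: 57.2
grasp_force: 67.5
```

```bash
python3 st.py -72 0 62
```

```text
bed tcp [-72.6   1.   62.8] force bed [-4.2  2.5  4. ] rotvec to bedtool [-0.004 -0.002 -0.001] 57.2 68 20.175
lin [-0.6, -1.0, 0.8] rot [-0.004, -0.002, -0.001]   rows>= 1.0 tgt [544. 317. 117.]
```

Call:
arm_command([
  {"grip": 0,"linear": [-2,0,-0.5],"rot": [0,0,0]},
  {"grip": 0,"linear": [-3,0,-0.5],"rot": [0,0,0]},
  {"grip": 0,"linear": [-3,0,-0.5],"rot": [0,0,0]},
])

```text
clock: 20.55
position: [543.0, 316.2, 117.9]
ee_rot: [0.879, -0.443, 0.158, 0.078]
contact_force: [8.6, -11.4, 4.3]
gripper_width: 56.9
grasp_force: 66.9
```

```bash
python3 st.py -72 0 62
```

```text
bed tcp [-72.5   1.2  62.9] force bed [-14.9  -0.1  -0.9] rotvec to bedtool [-0.002 -0.005 -0.002] 56.9 67 20.55
lin [-0.5, -1.2, 0.9] rot [-0.002, -0.005, -0.002]   rows>= 1.0 tgt [544. 317. 117.]
```

Call:
arm_command([
  {"grip": 1,"linear": [2,0,0.5],"rot": [0,0,0]},
  {"grip": 1,"linear": [2,0,0.5],"rot": [0,0,0]},
  {"grip": 1,"linear": [2,0,0.5],"rot": [0,0,0]},
  {"grip": 1,"linear": [2,0,-30],"rot": [0,0,0]},
  {"grip": 1,"linear": [2,0,-90],"rot": [0,0,0]},
  {"grip": 1,"linear": [2,0,-135],"rot": [0,0,0]},
  {"grip": 1,"linear": [2,0,-140],"rot": [0,0,0]},
])

```text
clock: 21.42
position: [513.4, 358.7, 251.6]
ee_rot: [0.88, -0.442, 0.157, 0.072]
contact_force: [1.1, 0.3, -0.0]
gripper_width: 85.7
grasp_force: 0.0
```

```bash
cat > cf.py <<'E'
from h import *
from scipy.optimize import minimize
def fit(w,dim,T0,T1,x,y,yw,thr=38):
    """fit box (dims) with centre-bottom x,y,yaw in frame (T0 rot,T1 trans, z0 in T1)"""
    l,wd,h=dim; box=np.array([[i,j,k] for i in(-l/2,l/2) for j in(-wd/2,wd/2) for k in(0,h)])
    pts=lambda v,s=(1,1,1):(box*s@R.from_euler('z',v[2]/50).as_matrix().T+[v[0],v[1],0])@T0.T+T1
    f=w['frame'].astype(int);win=np.zeros((480,640),np.uint8)
    cv2.fillConvexPoly(win,cv2.convexHull(np.round(proj(w,pts((x,y,yw*50),(1.2,1.4,1)))).astype(np.int32)),1)
    M=((f[:,:,0]-f[:,:,2])<thr)&(f.mean(2)>75)&(win>0)
    def hull(v):
        im=np.zeros(M.shape,np.uint8);cv2.fillConvexPoly(im,np.round(cv2.convexHull(proj(w,pts(v)).astype(np.float32))*16).astype(np.int32),1,shift=4);return im>0
    c=lambda v:1-(hull(v)&M).sum()/(hull(v)|M).sum()
    a=yw*50;b=minimize(c,[x,y,a],method='Nelder-Mead',options=dict(initial_simplex=[[x,y,a],[x+6,y,a],[x,y+6,a],[x,y,a+4]]))
    print('fit',b.x[:2].round(1),round(b.x[2]/50,3),'cost',round(b.fun,3),'at prior',round(c([x,y,a]),3))
E
python3 st.py; python3 - <<'E'
from cf import *
w=wrist();save(w,'w8');r,t=bedT()
fit(w,(135,58,44),r,W(0,0,50),-67.5,0,0)
plan((np.array([440,-96.,225]),down(-.024)))
E
```

```text
bed tcp [-69.6  -0.3 206.2] force bed [-0.4 -1.1 -0.2] rotvec to bedtool [-0.012  0.003  0.   ] 85.7 0 21.425
fit [-78.9   0.2] -0.012 cost 0.087 at prior 0.128
lin [293.1, 330.2, 129.6] rot [0.15, -0.326, -0.897]   rows>= 8.0 tgt [440. -96. 225.]
```

```bash
python3 - <<'E'
from h import *
plan((np.array([395,-96.,215]),down(-.024)))
E
```

```text
lin [264.4, 366.4, 129.6] rot [0.15, -0.326, -0.897]   rows>= 8.0 tgt [395. -96. 215.]
```

Call:
arm_command([
  {"grip": 1,"linear": [264,366,130],"rot": [0.15,-0.326,-0.897]},
  {"grip": 1,"linear": [264,366,130],"rot": [0.15,-0.326,-0.897]},
  {"grip": 1,"linear": [264,366,130],"rot": [0.15,-0.326,-0.897]},
  {"grip": 1,"linear": [264,366,130],"rot": [0.15,-0.326,-0.897]},
  {"grip": 1,"linear": [264,366,130],"rot": [0.15,-0.326,-0.897]},
  {"grip": 1,"linear": [264,366,130],"rot": [0.15,-0.326,-0.897]},
  {"grip": 1,"linear": [264,366,130],"rot": [0.15,-0.326,-0.897]},
  {"grip": 1,"linear": [264,366,130],"rot": [0.15,-0.326,-0.897]},
  {"grip": 1,"linear": [264,366,130],"rot": [0.15,-0.326,-0.897]},
  {"grip": 1,"linear": [264,366,130],"rot": [0.15,-0.326,-0.897]},
])

```text
clock: 22.72
position: [393.7, -97.7, 213.6]
ee_rot: [1.0, -0.014, -0.002, 0.002]
contact_force: [-0.7, 0.8, -0.3]
gripper_width: 85.2
grasp_force: 0.0
```

```bash
python3 - <<'E'
from cf import *
w=wrist();save(w,'w9')
fit(w,(110,54,40),np.eye(3),np.zeros(3),461.2,-96.2,-.024)
plan((np.array([461.2,-96.2,100]),down(-.024)))
E
```

```text
fit [460.3 -95.1] -0.02 cost 0.022 at prior 0.061
lin [67.3, -3.0, 113.6] rot [0.004, 0.003, -0.002]   rows>= 3.0 tgt [461. -96. 100.]
```

Call:
arm_command([
  {"grip": 1,"linear": [40,-3,50],"rot": [0.004,0.003,0]},
  {"grip": 1,"linear": [66.5,-4,100],"rot": [0.004,0.003,0]},
  {"grip": 1,"linear": [66.5,-4,120],"rot": [0.004,0.003,0]},
  {"grip": 1,"linear": [66.5,-4,120],"rot": [0.004,0.003,0]},
  {"grip": 1,"linear": [66.5,-4,120],"rot": [0.004,0.003,0]},
])

```text
clock: 23.4
position: [461.5, -94.6, 95.1]
ee_rot: [1.0, -0.012, 0.001, 0.0]
contact_force: [-0.2, 0.2, -0.4]
gripper_width: 85.5
grasp_force: 0.0
```

```bash
python3 - <<'E'
from h import *
print(arm.read_state()['position'])
plan((np.array([460.3,-95.1,8]),down(-.02)))
E
```

```text
[461.53848685 -94.61889845  95.11398423]
lin [-1.4, 0.5, 87.1] rot [0.0, -0.003, -0.004]   rows>= 2.0 tgt [460. -95.   8.]
```

Call:
arm_command([
  {"grip": 1,"linear": [-1.4,0.5,40],"rot": [0,-0.003,-0.004]},
  {"grip": 1,"linear": [-1.4,0.5,75],"rot": [0,-0.003,-0.004]},
  {"grip": 1,"linear": [-1.4,0.5,87],"rot": [0,-0.003,-0.004]},
  {"grip": 1,"linear": [-1.4,0.5,87],"rot": [0,-0.003,-0.004]},
  {"grip": 0,"linear": [-1.4,0.5,87],"rot": [0,-0.003,-0.004]},
  {"grip": 0,"linear": [-1.4,0.5,87],"rot": [0,-0.003,-0.004]},
  {"grip": 0,"linear": [-1.4,0.5,87],"rot": [0,-0.003,-0.004]},
  {"grip": 0,"linear": [-1.4,0.5,87],"rot": [0,-0.003,-0.004]},
])

```text
clock: 24.4
position: [460.4, -95.9, 8.8]
ee_rot: [1.0, -0.011, 0.001, -0.0]
contact_force: [-0.3, 0.5, 6.6]
gripper_width: 53.2
grasp_force: 64.3
```

```bash
python3 - <<'E'
from h import *
print(arm.read_state()['position'])
plan((W(-110,0,220),bedtool()))
E
```

```text
[460.4482442  -95.89434751   8.83383795]
lin [63.6, -429.2, -269.4] rot [-0.16, 0.324, 0.902]   rows>= 9.0 tgt [533. 332. 278.]
```

Call:
arm_command([
  {"grip": 0,"linear": [0,0,-40],"rot": [0,0,0]},
  {"grip": 0,"linear": [0,-5,-100],"rot": [0,0,0]},
  {"grip": 0,"linear": [5,-20,-155],"rot": [0,0,0]},
  {"grip": 0,"linear": [10,-45,-210],"rot": [-0.01,0.02,0.05]},
  {"grip": 0,"linear": [15,-85,-260],"rot": [-0.03,0.06,0.15]},
  {"grip": 0,"linear": [64,-429,-270],"rot": [-0.16,0.324,0.902]},
  {"grip": 0,"linear": [64,-429,-270],"rot": [-0.16,0.324,0.902]},
  {"grip": 0,"linear": [64,-429,-270],"rot": [-0.16,0.324,0.902]},
  {"grip": 0,"linear": [64,-429,-270],"rot": [-0.16,0.324,0.902]},
  {"grip": 0,"linear": [64,-429,-270],"rot": [-0.16,0.324,0.902]},
])

```text
clock: 25.65
position: [518.4, 238.6, 274.6]
ee_rot: [0.888, -0.429, 0.148, 0.076]
contact_force: [0.8, -1.1, -1.8]
gripper_width: 53.1
grasp_force: 64.4
```

```bash
python3 st.py -75 0 155
```

```text
bed tcp [-170.9   67.2  193.9] force bed [-0.7 -0.  -2.2] rotvec to bedtool [-0.002  0.014  0.032] 53.1 64 25.65
lin [-93.2, -70.1, 40.3] rot [-0.002, 0.014, 0.032]   rows>= 2.0 tgt [527. 340. 205.]
```

Call:
arm_command([
  {"grip": 0,"linear": [-45,-35,0],"rot": [0,0.014,0.032]},
  {"grip": 0,"linear": [-85,-70,5],"rot": [0,0.014,0.032]},
  {"grip": 0,"linear": [-93,-70,30],"rot": [0,0.014,0.032]},
  {"grip": 0,"linear": [-93,-70,62],"rot": [0,0.014,0.032]},
  {"grip": 0,"linear": [-93,-70,72],"rot": [0,0.014,0.032]},
  {"grip": 0,"linear": [-93,-70,72],"rot": [0,0.014,0.032]},
  {"grip": 0,"linear": [-93,-70,72],"rot": [0,0.014,0.032]},
])

```text
clock: 26.52
position: [533.3, 331.7, 176.4]
ee_rot: [0.881, -0.44, 0.155, 0.076]
contact_force: [0.2, 0.1, -2.0]
gripper_width: 53.1
grasp_force: 64.2
```

```bash
python3 st.py -63 0 106
```

```text
bed tcp [-75.4  -0.2 124.1] force bed [ 0.6 -0.3 -1.9] rotvec to bedtool [-0.005  0.002  0.005] 53.1 64 26.525
lin [-12.4, 0.2, 18.1] rot [-0.005, 0.002, 0.005]   rows>= 1.0 tgt [530. 336. 155.]
```

Call:
arm_command([
  {"grip": 0,"linear": [-6,0,9],"rot": [0,0.002,0.005]},
  {"grip": 0,"linear": [-12,0,16],"rot": [0,0.002,0.005]},
  {"grip": 0,"linear": [-12,0,19],"rot": [0,0.002,0.005]},
  {"grip": 0,"linear": [-12,0,19],"rot": [0,0.002,0.005]},
  {"grip": 0,"linear": [-12,0,19],"rot": [0,0.002,0.005]},
])

```text
clock: 27.15
position: [530.0, 334.9, 152.9]
ee_rot: [0.88, -0.442, 0.156, 0.077]
contact_force: [-0.2, -0.3, -1.7]
gripper_width: 52.9
grasp_force: 64.4
```

```bash
python3 st.py -56.5 0 102
```

```text
bed tcp [-63.1   0.5 103.6] force bed [ 0.4  0.3 -1.6] rotvec to bedtool [-0.002 -0.001  0.001] 52.9 64 27.15
lin [-6.6, -0.5, 1.6] rot [-0.002, -0.001, 0.001]   rows>= 1.0 tgt [527. 340. 149.]
```

Call:
arm_command([
  {"grip": 0,"linear": [-2,0,0],"rot": [0,0,0]},
  {"grip": 0,"linear": [-4,0,0],"rot": [0,0,0]},
  {"grip": 0,"linear": [-6,0,0],"rot": [0,0,0]},
  {"grip": 0,"linear": [-7,0,1],"rot": [0,0,0]},
  {"grip": 0,"linear": [-7,0,2],"rot": [0,0,0]},
  {"grip": 0,"linear": [-7,0,2],"rot": [0,0,0]},
])

```text
clock: 27.9
position: [526.5, 339.6, 149.8]
ee_rot: [0.88, -0.442, 0.156, 0.077]
contact_force: [-1.7, -0.7, 5.3]
gripper_width: 53.0
grasp_force: 65.2
```

```bash
python3 st.py -56.5 0 102
```

```text
bed tcp [-56.5   0.5 102.6] force bed [-1.4  1.8  5.2] rotvec to bedtool [-0.003 -0.002  0.001] 53.0 65 27.9
lin [0.0, -0.5, 0.6] rot [-0.003, -0.002, 0.001]   rows>= 1.0 tgt [527. 340. 149.]
```

Call:
arm_command([
  {"grip": 0,"linear": [-2,0,-0.5],"rot": [0,0,0]},
  {"grip": 0,"linear": [-3,0,-0.5],"rot": [0,0,0]},
  {"grip": 0,"linear": [-3,0,-0.5],"rot": [0,0,0]},
])

```text
clock: 28.28
position: [526.2, 339.7, 149.8]
ee_rot: [0.879, -0.443, 0.158, 0.079]
contact_force: [4.2, -8.0, 5.4]
gripper_width: 53.3
grasp_force: 64.9
```

```bash
python3 st.py -56.5 0 102
```

```text
bed tcp [-56.3   0.7 102.7] force bed [-10.2   1.4   2. ] rotvec to bedtool [-0.001 -0.005 -0.001] 53.3 65 28.275
lin [0.2, -0.7, 0.7] rot [-0.001, -0.005, -0.001]   rows>= 1.0 tgt [527. 340. 149.]
```

Call:
arm_command([
  {"grip": 1,"linear": [2,0,0.5],"rot": [0,0,0]},
  {"grip": 1,"linear": [2,0,0.5],"rot": [0,0,0]},
  {"grip": 1,"linear": [2,0,0.5],"rot": [0,0,0]},
  {"grip": 1,"linear": [2,0,-30],"rot": [0,0,0]},
  {"grip": 1,"linear": [2,0,-80],"rot": [0,0,0]},
  {"grip": 1,"linear": [2,0,-110],"rot": [0,0,0]},
  {"grip": 1,"linear": [2,0,-110],"rot": [0,0,0]},
])

```text
clock: 29.15
position: [503.2, 372.7, 254.5]
ee_rot: [0.88, -0.442, 0.156, 0.074]
contact_force: [0.4, -0.4, -0.4]
gripper_width: 85.6
grasp_force: 0.0
```

```bash
python3 st.py -300 0 150; python3 - <<'E'
from h import *
w=wrist();save(w,'w10')
a=imaging.get_image('scene');b=imaging.get_image('side')
for nm,P in(('large_mid',(-80,0,25)),('medium_mid',(-67.5,0,72)),('small_mid',(-55,0,114)),('bail_bar',(-261.4,0,57))):
    for p in(a,b,w): print(nm,'pred',proj(p,W(*P))[0].round(),[(np.round(d['pixel']).tolist(),round(d['score'],2)) for d in models.tip_of(p,nm)[:3]])
E
```

```text
bed tcp [-54.3  -0.5 214.9] force bed [-0.4 -0.1 -0.5] rotvec to bedtool [-0.008  0.001  0.001] 85.6 0 29.15
lin [245.7, 1.3, 64.6] rot [-0.008, 0.001, 0.001]   rows>= 5.0 tgt [654. 169. 278.]
large_mid pred [462. 337.] [([460.0, 337.0], 0.88)]
large_mid pred [239. 345.] []
large_mid pred [326. 182.] []
medium_mid pred [481. 318.] [([481.0, 316.0], 0.83)]
medium_mid pred [240. 348.] []
medium_mid pred [326. 208.] []
small_mid pred [499. 301.] [([286.0, 212.0], 0.8), ([504.0, 258.0], 0.68), ([498.0, 299.0], 0.66)]
small_mid pred [241. 351.] [([409.0, 416.0], 0.67), ([430.0, 215.0], 0.62)]
small_mid pred [326. 240.] [([604.0, 415.0], 0.64)]
bail_bar pred [374. 307.] [([372.0, 306.0], 0.85)]
bail_bar pred [218. 264.] [([221.0, 265.0], 0.88)]
bail_bar pred [327. -85.] [([325.0, 240.0], 0.64)]
```

Call:
arm_command([
  {"grip": 0,"linear": [62,0,0],"rot": [0,0,0]},
  {"grip": 0,"linear": [124,1,10],"rot": [-0.008,0,0]},
  {"grip": 0,"linear": [186,1,40],"rot": [-0.008,0,0]},
  {"grip": 0,"linear": [245,1,65],"rot": [-0.008,0,0]},
  {"grip": 0,"linear": [245,1,65],"rot": [-0.008,0,0]},
  {"grip": 0,"linear": [245,1,65],"rot": [-0.008,0,0]},
])

```text
clock: 30.65
position: [653.2, 166.9, 274.8]
ee_rot: [0.879, -0.443, 0.154, 0.081]
contact_force: [0.1, 0.2, -0.1]
gripper_width: -0.3
grasp_force: 0.0
```

```bash
python3 st.py -292 0 42; python3 - <<'E'
import numpy as np
for q in(.9,.75,.6,.45,.3,.15,0):print(q,round(-292-(-176-105*np.sin(q)-17),1),round(42-(-4+105*np.cos(q)-15),1))
E
```

```text
bed tcp [-300.5    1.7  146.9] force bed [ 0.2 -0.2 -0.1] rotvec to bedtool [ 0.006 -0.001  0.   ] -0.3 0 30.65
lin [-8.6, -2.3, 104.9] rot [0.006, -0.001, 0.0]   rows>= 2.0 tgt [671. 146. 173.]
0.9 -16.8 -4.3
0.75 -27.4 -15.8
0.6 -39.7 -25.7
0.45 -53.3 -33.5
0.3 -68.0 -39.3
0.15 -83.3 -42.8
0 -99.0 -44.0
```

Call:
arm_command([
  {"grip": 0,"linear": [-3,-2,55],"rot": [0.006,0,0]},
  {"grip": 0,"linear": [-8,-2,105],"rot": [0.006,0,0]},
  {"grip": 0,"linear": [-14,-2,105],"rot": [0.006,0,0]},
  {"grip": 0,"linear": [-25,-2,101],"rot": [0.006,0,0]},
  {"grip": 0,"linear": [-36,-2,89],"rot": [0.006,0,0]},
  {"grip": 0,"linear": [-48,-2,79],"rot": [0.006,0,0]},
  {"grip": 0,"linear": [-62,-2,71],"rot": [0.006,0,0]},
  {"grip": 0,"linear": [-77,-2,66],"rot": [0.006,0,0]},
  {"grip": 0,"linear": [-92,-2,62],"rot": [0.006,0,0]},
  {"grip": 0,"linear": [-92,-2,62],"rot": [0.006,0,0]},
])

```text
clock: 31.9
position: [614.4, 221.9, 184.2]
ee_rot: [0.88, -0.441, 0.155, 0.079]
contact_force: [-0.4, 0.1, -0.9]
gripper_width: -0.5
grasp_force: 0.0
```

```bash
python3 st.py -192 0 86; python3 - <<'E'
from h import *
a=imaging.get_image('scene');b=imaging.get_image('side')
for q in(0,.15,.3,.9):
    print(q,[proj(p,W(-176-105*np.sin(q),0,-4+105*np.cos(q)))[0].round() for p in(a,b)])
for p in(a,b): print([(np.round(d['pixel']).tolist(),round(d['score'],2)) for d in models.tip_of(p,'bail_bar')[:3]])
E
```

```text
bed tcp [-2.063e+02  1.000e-01  8.470e+01] force bed [ 0.6  0.2 -0.8] rotvec to bedtool [ 0.001 -0.001  0.003] -0.5 0 31.9
lin [-14.3, -0.1, -1.3] rot [0.001, -0.001, 0.003]   rows>= 1.0 tgt [606. 233. 180.]
0 [array([433., 295.]), array([226., 295.])]
0.15 [array([424., 294.]), array([224., 288.])]
0.3 [array([414., 294.]), array([223., 282.])]
0.9 [array([377., 306.]), array([218., 265.])]
[([426.0, 294.0], 0.64)]
[([222.0, 293.0], 0.75)]
```

Bail follows (about 0.1 rad). Finish the push to home.

Call:
arm_command([
  {"grip": 0,"linear": [-6,0,-1],"rot": [0,0,0]},
  {"grip": 0,"linear": [-11,0,-1],"rot": [0,0,0]},
  {"grip": 0,"linear": [-15,0,-1],"rot": [0,0,0]},
  {"grip": 0,"linear": [-17,0,-1],"rot": [0,0,0]},
  {"grip": 0,"linear": [-17,0,-1],"rot": [0,0,0]},
])

```text
clock: 32.72
position: [606.7, 232.1, 181.0]
ee_rot: [0.879, -0.442, 0.157, 0.079]
contact_force: [6.8, -6.6, -0.5]
gripper_width: 0.1
grasp_force: 4.2
```

```bash
python3 st.py; python3 - <<'E'
from h import *
a=imaging.get_image('scene');b=imaging.get_image('side')
for p in(a,b): print([(np.round(d['pixel']).tolist(),round(d['score'],2)) for d in models.tip_of(p,'bail_bar')[:2]])
E
```

```text
bed tcp [-1.932e+02  1.000e-01  8.610e+01] force bed [-8.6 -1.5 -3.6] rotvec to bedtool [ 0.001 -0.004  0.   ] 0.1 4 32.725
[([430.0, 295.0], 0.68)]
[([227.0, 293.0], 0.81), ([194.0, 286.0], 0.65)]
```

Call:
arm_command([
  {"grip": 0,"linear": [5,0,-1],"rot": [0,0,0]},
  {"grip": 0,"linear": [25,0,-1],"rot": [0,0,0]},
  {"grip": 0,"linear": [40,0,-20],"rot": [0,0,0]},
  {"grip": 0,"linear": [45,0,-80],"rot": [0,0,0]},
  {"grip": 0,"linear": [45,0,-140],"rot": [0,0,0]},
  {"grip": 0,"linear": [45,0,-140],"rot": [0,0,0]},
  {"grip": 0,"linear": [45,0,-140],"rot": [0,0,0]},
])

```text
clock: 33.8
position: [602.1, 238.1, 327.0]
ee_rot: [0.88, -0.442, 0.155, 0.078]
contact_force: [-0.4, 0.0, -1.0]
gripper_width: -0.1
grasp_force: 0.0
```

```bash
python3 st.py; python3 - <<'E'
from h import *
a=imaging.get_image('scene');b=imaging.get_image('side')
print(proj(a,W(-176,0,101)),proj(b,W(-176,0,101)))
for nm in('bail_bar','large_mid','medium_mid','small_mid'):
    for p in(a,b): print(nm,[(np.round(d['pixel'],1).tolist(),round(d['score'],2)) for d in models.tip_of(p,nm)[:3]])
E
```

```text
bed tcp [-236.1    0.3  225.9] force bed [ 0.6  0.3 -0.8] rotvec to bedtool [-0.     0.     0.001] -0.1 0 33.8
[[432.55739137 295.23439123]] [[226.14571783 295.28911759]]
bail_bar [([434.1, 295.1], 0.93), ([312.8, 373.9], 0.54)]
bail_bar [([224.9, 296.9], 0.51)]
large_mid [([462.2, 335.9], 0.87)]
large_mid [([242.6, 346.1], 0.74)]
medium_mid [([479.3, 318.0], 0.93)]
medium_mid []
small_mid [([283.4, 208.2], 0.92), ([496.4, 297.0], 0.64), ([461.4, 336.8], 0.61)]
small_mid [([430.6, 213.6], 0.87), ([240.2, 351.0], 0.81), ([407.3, 415.6], 0.78)]
```

All in place.

```bash
python3 -c "
from bench import job
print(job.job_done())"
```

```text
the job is handed in; nothing more can be done
None
```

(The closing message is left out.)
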